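# Change samples on the balance and hold the next one ready over the pan

## Task

The jar on the balance has been weighed: lift it out over the glass draught shield and set it down (don't drop it) on the sample shelf at the robot's end of the row, in line with the jars already there and with the same gap between. Then fetch the low jar from the steel tray, carry it in over the shield and finish still holding it upright and centred about a centimetre above the pan, so that I can zero the empty balance: neither that jar nor the gripper may touch the balance then, and the jar must not touch it on the way either. Leave the tall bottle and the jars of the row where they stand, and do not knock the balance.

Things in the scene. Friction and masses are not known exactly. Their poses are not given: they have to be found in the camera images.
- balance: Precision laboratory balance, fixed, white housing 205 mm wide (y), 72 mm high. Origin on the bench straight under the pan's centre, z up; +x points to its sloping display console, roughly away from the robot (housing from x = -105 to +210 mm). An open-topped square draught shield of clear glass stands round the pan.
- pan_centre (a point): Centre of the upper face of the round steel weighing pan (120 mm across), 85 mm above the bench; the pan is rigid.
- shield_rim (a point): Centre of the open top of the draught shield, straight above the pan's centre, 150 mm above the bench and 65 mm above the pan. The shield is a square box of clear glass panes with bright metal rims, 172 mm inside and 182 mm outside, sides parallel to the balance's x and y.
- weighed_jar: Low glass screw-cap sample jar with a white cap and a plain paper label, 55 mm high: straight round wall 42 mm across up to 38 mm, above it a cap 41 mm across. 0.1 to 0.17 kg. It stands on the pan within 15 mm of its centre. Origin: centre of its underside, z up. Rigid; good to grip across its diameter with the pads about 34 mm above its underside (15 N is plenty).
- next_jar: The low jar in the steel tray, the next sample, exactly like the weighed jar (42 mm across, 55 mm high, 0.1 to 0.17 kg). Origin: centre of its underside, z up.
- tall_bottle: Tall glass bottle with a white cap, 38 mm across, 90 mm high, standing in the steel tray about 120 mm from the low jar along the tray; a bystander. Origin: centre of its underside.
- tray: Shallow steel instrument tray, fixed, to the left or right of the balance (the shelf to the other side); 250 mm along its x, 150 mm along its y, rim 14 mm high, floor 2 mm above the bench. Origin: centre of its underside. Jar and bottle stand on its long centreline (its x axis) within 12 mm, one about 60 mm to each side of its middle.
- shelf: Low wooden bench shelf, fixed, top board 300 mm along its x, 90 mm along its y, 60 mm above the bench. Origin on the bench under the board's middle, z up; x runs along the row, roughly away from the robot. The row stands on the centreline y = 0, 60 mm from centre to centre (18 mm gaps); the free place is at the robot's end (-x), at x = -90 mm.
- row_jar_1: Jar of the row farthest from the robot, like the weighed jar, on the shelf at about x = +90 mm of the shelf. Origin: centre of its underside. A bystander.
- row_jar_2: Middle jar of the row, on the shelf at about x = +30 mm. Origin: centre of its underside. A bystander.
- row_jar_3: Jar of the row nearest the robot, on the shelf at about x = -30 mm; the weighed jar goes beside it. Origin: centre of its underside. A bystander.
Things that resemble listed ones, but are neither listed nor needed, are in the scene too. Leave any blue or yellow look-alike of the next_jar alone.

How it is judged:
By the outcome, as a careful person would: the job done as asked, in the order asked, and still so for the second after the job is handed in, while the arm keeps its last pose, push and grip.
It also fails if it takes over 61 s, if anything falls off the work surface, if the arm or the gripper's body presses on something with over 40 N, if the wrist force passes 120 N, or if a joint passes its speed limit or range.

## Robot

A 6-joint arm with a two-finger parallel gripper is mounted at the origin on the work surface. World frame = base frame: x ahead of the robot, y to its left, z up, the work surface at z = 0. Lengths are in mm, angles in rad, forces in N, time in s.
With the tool pointing down it reaches from about 350 to 975 mm from the base axis. Payload 7.1 kg.
Tool frame: the origin (TCP) lies midway between the tips of the shut fingers; the grasp point (between the pads) lies 19 mm behind it; z points along the fingers, y is the line along which they close (so a half turn about z gives the same grasp; the last joint's range is limited). The gripper opens to 88 mm and grips with 3 to 60 N. Pads are 20 mm wide; open, the fingers measure 115 mm over their backs; the gripper's body (75 mm by 178 mm) begins 61 mm behind the grasp point.
Start: joints at [-1.266, 0.423, 1.63, -0, 1.089, -0.019], TCP at [198.874, -592.498, 197.375] pointing down, gripper open.
Joint ranges: [-3, 3], [-0.9, 2.11], [0.09, 2.58], [-1.31, 4.45], [0.11, 2.69], [-2.54, 2.54]. Speed limits (rad/s): [2.39, 2.39, 3.01, 3.14, 3.14, 3.14].

## Interface

Orientations are given as a rotation vector (axis times angle).
In Python, from workcell import ctrl gives the robot as it stands. The module is installed in compiled form; this text tells all that it offers.
- The arm moves only by the tool apply_moves, never from a script. Its argument "targets" is a list of rows, each a list of 3 entries, a list of its own where there are three numbers: the opening, from -1 (shut) to 1 (fully open), then the shift along the tool's x, y, z normalised to -1 to 1, where 1 is 5 cm, then the turn, a rotation vector about the tool's x, y, z normalised to -1 to 1, where 1 is 90 degrees. In form: [[jaw, [x, y, z], [wx, wy, wz]], ...]. A call has 1 to 8 rows; each row shifts and turns the commanded pose from where the row before left it, along the tool's axes as they then stand; what a row does not reach is not made up. A row lasts 1/8 s, in which the tool goes at most 62.5 mm and 10.7 degrees, less where a joint would pass 70% of its speed; a pose out of reach is approached as far as the arm can. A call with a number of a shift or a turn outside -1 to 1 is refused whole. A call with a gripper value outside its range is refused whole. The fingers move at their own pace and stop on an object; the grip force is fixed at half the most. Time passes only in rows, so rows that do not move let the fingers close. It gives the time, the measured TCP pose, the force, the opening and the grip force at its end, in the units of the state.
- ctrl.get_obs(): the state, without advancing time (a new reading comes with each control period).
- ctrl.get_image(name): name is "side" or "top"; returns a dict with "pixels" (384x512x3 uint8, blue, green, red), "camera_matrix" (3x3 intrinsics, pixels), "k1" (the pictures are not rectified: a ray, as slopes to the right and down, at radius r is drawn at 1 + k1 r^2 times it, then the intrinsics apply), "view" (4x4, takes a point from world to camera coordinates). Camera axes: x right, y down, z forward; pixel columns grow to the right and rows downward; lengths in mm; the calibration is good to about 2 mm. A picture is of the moment at which its call begins. There is no depth.
- ctrl.close_job(): hands the job in; it is judged then, once.
Trained networks look in the newest picture that a camera, given by its name, has taken for a name from the list of things; names that differ only in an ending like _2 or _b are one class to them, and where a whole thing is asked for, a point or a joint stands for the part that bears it (a point fixed in the world has none). Each returns a list of dicts, best first, with "score" (0 to 1); they miss things now and then, are a little off and sometimes report something else, mostly with a low value. They report only what shows in the picture. A call takes as long as a camera call. They do not tell look-alikes from the thing itself.
- ctrl.masks_of(label, camera): "region" (384x512 bool, what is visible of it) and "bbox" ([left, top, right, bottom] in pixels, round what is visible of it).
- ctrl.pinpoint(label, camera): "xy" ([column, row] in pixels: a listed point, or the origin of a listed thing).
The state is a dict: "t": time; "qpos": joint angles; "qvel": joint speeds; "joint_torque": joint torques, N m; "ee_pos": TCP position; "orientation": TCP orientation; "ft_force": force on the tool from outside, world axes, zero at the start; "moment": the same for the moment, N m; "width": finger opening in mm; "grasp_force": force on a finger pad.
Only numpy, scipy, OpenCV 4.12 (cv2) and the standard library are available. Lean on these libraries where they do the work, as an engineer would, in place of code of your own. Each camera call takes 0.05 s, during which the arm holds its last target. There are 200 camera calls.

## Working session

There is one attempt and no reset: what is moved stays moved. The work goes in short steps, Python scripts to look and compute and a tool call to move; the robot and the scene stay as the last step left them, time stands still between calls to the robot, and variables do not carry over. Pictures are saved under pics/ and viewed, at most 10 in all, crops included, and the job is handed in when it is done.

Besides the shell and the picture viewer there is one more tool, called by a JSON object that holds its "fn" and its "kwargs". apply_moves: Moves the arm, as the interface text tells. Scaled input: -1 to 1 covers 5 cm each way for a shift and 90 degrees each way for a turn. Its arguments: {"type":"object","properties":{"targets":{"type":"array"}},"required":["targets"]}

```bash
mkdir -p pics
cat > h.py <<'E'
import numpy as np, cv2
from workcell import ctrl
def ray(im,uv):
    K=np.array(im["camera_matrix"],float);V=np.array(im["view"],float);k=im["k1"]
    d=[(uv[0]-K[0,2])/K[0,0],(uv[1]-K[1,2])/K[1,1]]; d=np.array(d);s=d.copy()
    for _ in range(30): s=d/(1+k*(s@s))
    R=V[:3,:3];return -R.T@V[:3,3],R.T@np.array([s[0],s[1],1])
def atz(im,uv,z):
    o,d=ray(im,uv);return o+d*(z-o[2])/d[2]
def proj(im,p):
    K=np.array(im["camera_matrix"],float);V=np.array(im["view"],float)
    c=V[:3,:3]@np.array(p,float)+V[:3,3];s=c[:2]/c[2];s=s*(1+im["k1"]*(s@s))
    return K[0,0]*s[0]+K[0,2],K[1,1]*s[1]+K[1,2]
E
cat > a.py <<'E'
from h import *
np.set_printoptions(precision=1,suppress=True)
Z=dict(balance=0,pan_centre=85,shield_rim=150,weighed_jar=85,next_jar=2,tall_bottle=2,tray=0,shelf=0,row_jar_1=60)
for c in("top","side"):
    im=ctrl.get_image(c);cv2.imwrite(f"pics/{c}0.png",im["pixels"])
    print(c,-np.array(im["view"])[:3,:3].T@np.array(im["view"])[:3,3])
    for n,z in Z.items():
        for r in ctrl.pinpoint(n,c): print(n,round(r["score"],2),np.array(r["xy"]),atz(im,r["xy"],z)[:2])
o=ctrl.get_obs();print(o["t"],o["orientation"],o["ee_pos"],o["width"])
E
python3 a.py
```

```text
top [ 417.3   56.5 1148.9]
balance 0.98 [259.8 175.8] [550.   15.7]
pan_centre 0.92 [262.6 167.3] [563.8  10.5]
shield_rim 0.75 [262.4 165.6] [559.3  13.7]
weighed_jar 0.57 [261.5 169.6] [557.4  13.6]
next_jar 0.67 [116.5 184.4] [531.7 443.4]
next_jar 0.63 [206.2 224.9] [406.7 177.2]
next_jar 0.5 [164.8 194.8] [498.1 299.2]
next_jar 0.45 [173.  237.5] [371.4 275.5]
tall_bottle 0.58 [158.5 156.6] [613.  317.8]
tray 0.57 [164.3 174.9] [557.8 300.9]
shelf 0.75 [367.1 183.9] [ 520.1 -307.3]
row_jar_1 0.85 [370.4 155.8] [ 595.6 -301.3]
row_jar_1 0.63 [369.5 173.5] [ 544.5 -296.5]
row_jar_1 0.49 [378.6 192.4] [ 489.8 -320.6]
side [ 191.5  841.4 1081.6]
balance 0.82 [240.7 202.9] [568.7  19. ]
pan_centre 0.65 [242.3 187.9] [558.5  25.5]
pan_centre 0.51 [296.2 129.9] [ 488.9 -301. ]
shield_rim 0.75 [243.8 171.6] [556.2  16. ]
shield_rim 0.61 [227.3 283.1] [446.6 379.8]
shield_rim 0.16 [242.9 205.3] [507.2 138.9]
weighed_jar 0.81 [240.7 186.2] [565.9  20.8]
next_jar 0.88 [226.8 280.1] [492.4 298.4]
next_jar 0.75 [194.3 324. ] [518.1 449.1]
next_jar 0.73 [266.2 287.3] [380.5 277.6]
next_jar 0.7 [297.2 131.1] [ 507.9 -390.8]
next_jar 0.6 [273.7 256. ] [396.6 172.7]
tall_bottle 0.74 [262.4 131.7] [ 630.5 -337.8]
tall_bottle 0.58 [189.3 268.6] [608.8 304.8]
tray 0.83 [205.  276.2] [556.1 309.3]
tray 0.66 [286.9 144.1] [ 521.1 -308.6]
shelf 0.85 [288.  144.5] [ 516.6 -308. ]
row_jar_1 0.72 [283.8 130.5] [ 537.1 -309.7]
row_jar_1 0.64 [265.  131.2] [ 599.2 -280.6]
row_jar_1 0.57 [297.2 130.4] [ 492.1 -328.3]
1.0 [ 3.1  0.5 -0. ] [ 198.9 -592.5  197.4] 87.62413201088462
```

Run:
```python
import cv2
for c,(a,b,w,h) in dict(top=(70,90,340,200),side=(150,80,190,260)).items():
    i=cv2.imread(f"pics/{c}0.png")[b:b+h,a:a+w]
    s=min(800/w,600/h);cv2.imwrite(f"pics/{c}0c.png",cv2.resize(i,None,fx=s,fy=s,interpolation=cv2.INTER_CUBIC)[:600,:800]);print(s)
```

```text
2.3529411764705883
2.3076923076923075
```

View pics/top0c.png

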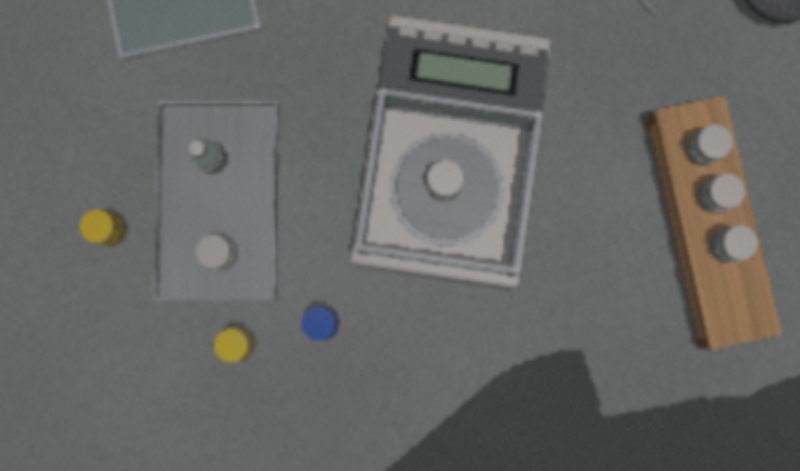

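View pics/side0c.png

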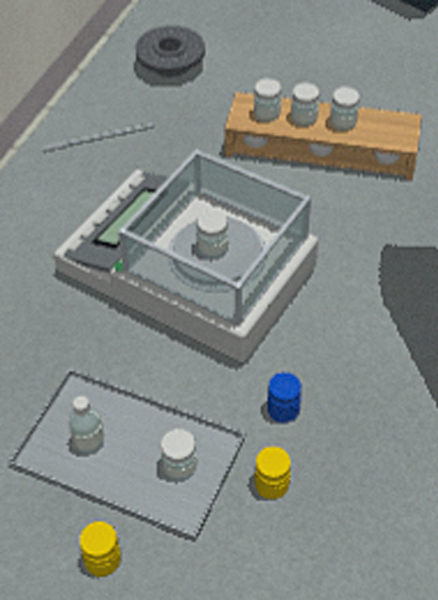

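Top: the weighed jar is on the pan at full-image px (259,166). The low white-capped jar in the tray is at (161,196) and is the next_jar. The bottle at (157,155) is taller with a narrow cap. The yellow jars (112,186) and (168,237) and the blue jar (206,227) are look-alikes to leave alone. The row jars are at (374,151), (379,171) and (384,193), and the free place is towards the robot (bottom). The side crop confirms all this, enlarged.

```bash
cat > b.py <<'E'
from h import *
from scipy.optimize import least_squares
np.set_printoptions(precision=1,suppress=True)
T=ctrl.get_image("top");S=ctrl.get_image("side")
def cap(im,p):
    hull=[]
    for z in(39,55):
        for a in np.linspace(0,2*np.pi,40): hull.append(proj(im,[p[0]+20.5*np.cos(a),p[1]+20.5*np.sin(a),p[2]+z]))
    h=cv2.convexHull(np.array(hull,np.float32));m=cv2.moments(h);return h,np.array([m["m10"],m["m01"]])/m["m00"]
def meas(im,p,thr):
    px=im["pixels"].astype(int);g=px.min(2);h,c=cap(im,p)
    M=np.zeros(g.shape,np.uint8);cv2.fillConvexPoly(M,h.astype(np.int32),1);M=cv2.dilate(M,np.ones((5,5)))
    n,l,st,ce=cv2.connectedComponentsWithStats(((g>thr)&(M>0)).astype(np.uint8))
    k=1+np.argmax(st[1:,4]);return ce[k],st[k,4],cv2.contourArea(h)
print("white lvl",[T["pixels"][r,c] for c,r in((259,166),(161,196),(379,171))],T["pixels"][175,240], S["pixels"][170+5,241])
def q(c,im,u,v): 
    a,b,s=dict(top=(70,90,2.353),side=(150,80,2.3077))[c];return np.array([a+u/s-.3,b+v/s-.3])
for n,(u,v),z in(("weighed",(445,178),85),("next",(213,250),2),("r1",(714,143),60),("r2",(726,191),60),("r3",(739,243),60)):
    p=atz(T,q("top",T,u,v),z+50);p[2]=z
    out=[]
    for im,nm in((T,"t"),(S,"s")):
        pp=p
        for _ in range(4):
            g=im["pixels"].min(2);h,c=cap(im,pp);thr=0.8*np.percentile(g[int(c[1])-3:int(c[1])+4,int(c[0])-3:int(c[0])+4],80)
            m,ar,am=meas(im,pp,thr)
            f=least_squares(lambda x:cap(im,[x[0],x[1],z])[1]-m,pp[:2]).x;pp=np.array([*f,z])
        out.append((nm,f,m,int(ar),int(am),int(thr)))
    print(n,p[:2],out)
for nm,im,L in(("top",T,((383,92),(541,113),(520,272),(357,262))),("side",S,((198,153),(310,202),(240,286),(123,232)))):
    print(nm,"rim",[atz(im,q(nm,im,*c),150)[:2] for c in L])
print("shelf",[atz(T,q("top",T,*c),60)[:2] for c in((656,113),(711,348),(779,332),(726,98))])
print("shelf side",[atz(S,q("side",S,*c),60)[:2] for c in((233,93),(229,127),(413,152),(420,114))])
print("tray",[atz(T,q("top",T,*c),14)[:2] for c in((160,102),(277,102),(274,299),(157,299))])
E
python3 b.py
```

```text
white lvl [array([154, 157, 160], dtype=uint8), array([142, 144, 146], dtype=uint8), array([149, 152, 155], dtype=uint8)] [123 121 120] [201 202 201]
weighed [562.3  22.5] [('t', array([564.5,  22.5]), array([259.6, 164.6]), 203, 198, 123), ('s', array([574.5,  16.4]), array([238.1, 173.3]), 190, 149, 159)]
next [491.5 301.6] [('t', array([491.5, 301.6]), array([158. , 195.3]), 275, 180, 113), ('s', array([490.6, 297.8]), array([226.7, 271.6]), 151, 196, 159)]
r1 [ 602.1 -293.1] [('t', array([ 604.7, -295.5]), array([373.7, 149.7]), 155, 201, 119), ('s', array([ 606. , -301.5]), array([265.6, 117.1]), 67, 105, 160)]
r2 [ 545.5 -304.8] [('t', array([ 546.4, -307.3]), array([378.8, 170.7]), 158, 202, 120), ('s', array([ 547.4, -313.5]), array([282.2, 119. ]), 65, 107, 160)]
r3 [ 484.7 -317.5] [('t', array([ 485.4, -320.2]), array([384.4, 192.8]), 160, 204, 120), ('s', array([ 486.3, -326. ]), array([299.6, 120.9]), 68, 108, 159)]
top rim [array([658. ,  90.2]), array([631.6, -85.7]), array([454.5, -57.5]), array([468.8, 121.6])]
side rim [array([625.1, -79.1]), array([449.4, -47.1]), array([481.2, 121.8]), array([654.8,  94.3])]
shelf [array([ 649. , -239.7]), array([ 361.9, -296. ]), array([ 379.2, -380.2]), array([ 666.7, -327.4])]
shelf side [array([ 671.5, -319.9]), array([ 645.9, -240.9]), array([ 364.5, -292.1]), array([ 377.9, -381.8])]
tray [array([683. , 377.2]), array([680.2, 229. ]), array([431.6, 234.4]), array([434.2, 380.2])]
```

```bash
cat > c.py <<'E'
from h import *
from scipy.optimize import least_squares
np.set_printoptions(precision=1,suppress=True)
def sil(im,p,zs):
    h=cv2.convexHull(np.array([proj(im,[p[0]+r*np.cos(a),p[1]+r*np.sin(a),p[2]+z]) for z,r in zs for a in np.linspace(0,6.28,40)],np.float32))
    m=cv2.moments(h);return np.array([m["m10"],m["m01"]])/m["m00"],cv2.contourArea(h)
W=((0,21),(38,21),(55,20.5));F=((55,20.5),)
J=dict(weighed=(565,20,85),next=(491,300,2),r1=(604,-298,60),r2=(546,-309,60),r3=(485,-322,60))
if __name__=="__main__":
  for c in("top","side"):
    im=ctrl.get_image(c);ms=sum([ctrl.masks_of(l,c) for l in("weighed_jar","next_jar","row_jar_1")],[])
    for n,p in J.items():
        c0,_=sil(im,p,W)
        for m in ms:
            ys,xs=np.nonzero(m["region"])
            if len(xs)<20: continue
            q=np.array([xs.mean(),ys.mean()])
            if np.linalg.norm(q-c0)<6:
                f=least_squares(lambda x:sil(im,[*x,p[2]],W)[0]-q,p[:2]).x
                print(c,n,"mask",round(m["score"],2),f,len(xs),int(sil(im,p,W)[1]))
        g=im["pixels"].min(2).astype(float);cf,_=sil(im,p,F)
        lv=np.median(g[int(cf[1])-2:int(cf[1])+3,int(cf[0])-2:int(cf[0])+3])
        n_,l,st,ce=cv2.connectedComponentsWithStats((g>lv-14).astype(np.uint8));k=l[int(cf[1]),int(cf[0])]
        f=least_squares(lambda x:sil(im,[*x,p[2]],F)[0]-ce[k],p[:2]).x
        print(c,n,"face",f,st[k,4],int(sil(im,p,F)[1]))
E
python3 c.py
```

```text
top weighed mask 0.71 [563.3  20. ] 204 228
top weighed face [562.8  20.2] 157 187
top next mask 0.64 [489.5 301.2] 223 222
top next face [489.7 302.5] 149 163
top r1 mask 0.71 [ 603.5 -291.6] 292 274
top r1 face [ 603.  -293.4] 135 171
top r2 mask 0.76 [ 545.3 -304.6] 225 274
top r2 face [ 545.4 -305.3] 141 173
top r3 mask 0.72 [ 484.8 -316.9] 276 276
top r3 face [ 485. -318.] 136 175
side weighed mask 0.69 [565.  20.] 251 267
side weighed face [565.  20.] 319 102
side next mask 0.78 [488.1 303.1] 292 305
side next face [488.  302.4] 137 152
side r1 mask 0.56 [ 603.2 -290.3] 209 204
side r1 face [ 602.5 -291.5] 52 65
side r2 mask 0.56 [ 543.6 -300.9] 230 207
side r2 face [ 544.4 -304. ] 54 66
side r3 mask 0.79 [ 482.4 -312.5] 179 210
side r3 face [ 484.3 -317.1] 56 67
```

```bash
cat > g.py <<'E'
import sys
from h import *
from scipy.spatial.transform import Rotation as Ro
np.set_printoptions(precision=3,suppress=True)
x,y,z,yaw=map(float,sys.argv[1:5])
o=ctrl.get_obs();R=Ro.from_rotvec(o["orientation"]);D=Ro.from_euler("z",yaw,degrees=True)*Ro.from_euler("x",180,degrees=True)
w=(R.inv()*D).as_rotvec()/(np.pi/2);s=D.inv().apply(np.array([x,y,z])-o["ee_pos"])/50
print("t",o["t"],"pos",np.array(o["ee_pos"]),"w",np.round(o["width"],1),"TURN",w,"then SHIFT",s)
E
python3 g.py 563.5 20.2 200 -9.5
```

```text
t 1.5 pos [ 198.858 -592.491  197.362] w 87.6 TURN [-0.     0.     0.312] then SHIFT [  5.17  -13.289  -0.053]
```

{"fn": "apply_moves", "kwargs": {"targets": [[1,[0,0,0],[0,0,0.104]],[1,[0,0,0],[0,0,0.104]],[1,[0,0,0],[0,0,0.104]],[1,[0.2,-0.5,0],[0,0,0]],[1,[0.37,-0.95,0],[0,0,0]],[1,[0.37,-0.95,0],[0,0,0]],[1,[0.37,-0.95,0],[0,0,0]],[1,[0.37,-0.95,0],[0,0,0]]]}}

```text
t: 2.5
ee_pos: [318.0, -393.1, 197.6]
orientation: [3.13, -0.261, 0.001]
ft_force: [0.7, 0.5, 0.6]
width: 88.0
grasp_force: 0.0
```

{"fn": "apply_moves", "kwargs": {"targets": [[1,[0.37,-0.95,0],[0,0,0]],[1,[0.37,-0.95,0],[0,0,0]],[1,[0.37,-0.95,0],[0,0,0]],[1,[0.37,-0.95,0],[0,0,0]],[1,[0.37,-0.95,0],[0,0,0]],[1,[0.37,-0.95,0],[0,0,0]],[1,[0.37,-0.95,0],[0,0,0]],[1,[0.37,-0.95,0],[0,0,0]]]}}

```text
t: 3.5
ee_pos: [527.0, -42.5, 197.6]
orientation: [3.131, -0.261, 0.001]
ft_force: [0.3, -1.1, 0.8]
width: 88.0
grasp_force: 0.0
```

```bash
python3 g.py 563.5 20.2 200 -9.5
```

```text
t 3.5 pos [527.036 -42.535 197.648] w 88.0 TURN [ 0. -0. -0.] then SHIFT [ 0.512 -1.358 -0.047]
```

{"fn": "apply_moves", "kwargs": {"targets": [[1,[0.26,-0.7,0],[0,0,0]],[1,[0.26,-0.68,0],[0,0,0]],[1,[0,0,0],[0,0,0]],[1,[0,0,0],[0,0,0]]]}}

```text
t: 4.0
ee_pos: [562.7, 19.3, 197.2]
orientation: [3.13, -0.26, -0.001]
ft_force: [0.7, -1.2, 1.1]
width: 87.9
grasp_force: 0.0
```

```bash
python3 g.py 563.5 20.2 100 -9.5
```

```text
t 4.0 pos [562.664  19.308 197.166] w 87.9 TURN [ 0.  0. -0.] then SHIFT [ 0.014 -0.02   1.943]
```

{"fn": "apply_moves", "kwargs": {"targets": [[1,[0.014,-0.02,0.5],[0,0,0]],[1,[0,0,0.5],[0,0,0]],[1,[0,0,0.5],[0,0,0]],[1,[0,0,0.3],[0,0,0]],[1,[0,0,0.14],[0,0,0]],[1,[0,0,0],[0,0,0]],[1,[0,0,0],[0,0,0]]]}}

```text
t: 4.88
ee_pos: [564.7, 20.5, 101.1]
orientation: [-3.131, 0.261, -0.002]
ft_force: [-0.4, -0.2, 0.7]
width: 87.8
grasp_force: 0.0
```

{"fn": "apply_moves", "kwargs": {"targets": [[-0.2,[0,0,0],[0,0,0]],[-0.2,[0,0,0],[0,0,0]],[-0.2,[0,0,0],[0,0,0]],[-0.6,[0,0,0],[0,0,0]],[-0.6,[0,0,0],[0,0,0]],[-0.6,[0,0,0],[0,0,0]]]}}

```text
t: 5.62
ee_pos: [564.1, 20.6, 100.4]
orientation: [-3.131, 0.261, 0.0]
ft_force: [0.1, 0.1, 0.3]
width: 40.1
grasp_force: 30.0
```

```bash
python3 g.py 563.5 20.2 200 -9.5
```

```text
t 5.625 pos [564.08   20.56  100.389] w 40.1 TURN [-0.  0. -0.] then SHIFT [-0.01   0.009 -1.992]
```

{"fn": "apply_moves", "kwargs": {"targets": [[-0.6,[0,0,-0.2],[0,0,0]],[-0.6,[0,0,-0.4],[0,0,0]],[-0.6,[0,0,-0.5],[0,0,0]],[-0.6,[0,0,-0.5],[0,0,0]],[-0.6,[0,0,-0.4],[0,0,0]],[-0.6,[0,0,-0.1],[0,0,0]],[-0.6,[0,0,0],[0,0,0]]]}}

```text
t: 6.5
ee_pos: [563.9, 20.5, 205.4]
orientation: [-3.131, 0.261, -0.0]
ft_force: [-0.4, -0.2, -0.8]
width: 40.3
grasp_force: 30.0
```

```bash
python3 g.py 426.5 -328.7 205 11.7
python3 - <<'E'
from h import *
for c in("top","side"):
    im=ctrl.get_image(c);cv2.imwrite(f"pics/{c}1.png",im["pixels"])
a=cv2.imread("pics/top1.png")[110:240,190:330];b=cv2.imread("pics/side1.png")[80:240,170:340]
r=lambda i:cv2.resize(i,(400,400),interpolation=cv2.INTER_CUBIC)
cv2.imwrite("pics/c1.png",cv2.hconcat([r(a),r(b)]))
E
```

```text
t 6.5 pos [563.936  20.469 205.43 ] w 40.3 TURN [ 0.    -0.    -0.236] then SHIFT [-4.108  6.281  0.009]
```

View pics/c1.png

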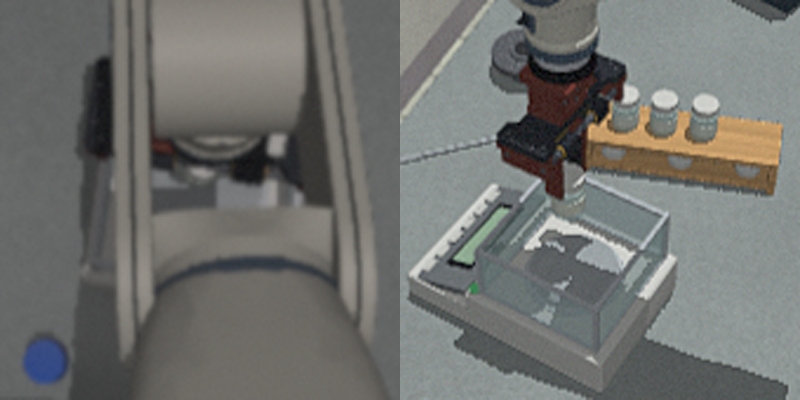

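The side view shows the jar held between the fingers at about full px (243,160), clear above the rim. The pan is empty.

{"fn": "apply_moves", "kwargs": {"targets": [[-0.6,[0,0,0],[0,0,-0.079]],[-0.6,[0,0,0],[0,0,-0.079]],[-0.6,[0,0,0],[0,0,-0.078]],[-0.6,[-0.2,0.3,0],[0,0,0]],[-0.6,[-0.4,0.6,0],[0,0,0]],[-0.6,[-0.5,0.76,0],[0,0,0]],[-0.6,[-0.5,0.76,0],[0,0,0]],[-0.6,[-0.5,0.76,0],[0,0,0]]]}}

```text
t: 7.6
ee_pos: [491.9, -158.4, 204.9]
orientation: [-3.126, -0.316, 0.002]
ft_force: [0.5, 1.2, -1.1]
width: 40.2
grasp_force: 30.0
```

{"fn": "apply_moves", "kwargs": {"targets": [[-0.6,[-0.5,0.76,0],[0,0,0]],[-0.6,[-0.5,0.76,0],[0,0,0]],[-0.6,[-0.5,0.76,0],[0,0,0]],[-0.6,[-0.4,0.6,0],[0,0,0]],[-0.6,[-0.1,0.2,0],[0,0,0]],[-0.6,[0,0,0],[0,0,0]],[-0.6,[0,0,0],[0,0,0]]]}}

```text
t: 8.48
ee_pos: [426.9, -326.7, 205.2]
orientation: [-3.125, -0.32, 0.001]
ft_force: [0.6, -0.3, -0.7]
width: 40.4
grasp_force: 30.0
```

```bash
python3 g.py 426.5 -328.7 130 11.7
```

```text
t 8.475 pos [ 426.931 -326.68   205.152] w 40.4 TURN [-0.  0.  0.] then SHIFT [-0.017  0.038  1.503]
```

{"fn": "apply_moves", "kwargs": {"targets": [[-0.6,[-0.02,0.04,0.5],[0,0,0]],[-0.6,[0,0,0.5],[0,0,0]],[-0.6,[0,0,0.5],[0,0,0]],[-0.6,[0,0,0.4],[0,0,0]],[-0.6,[0,0,0.2],[0,0,0]],[-0.6,[0,0,0],[0,0,0]],[-0.6,[0,0,0],[0,0,0]]]}}

```text
t: 9.35
ee_pos: [426.9, -329.9, 101.1]
orientation: [3.124, 0.321, 0.001]
ft_force: [-0.4, -0.4, -1.4]
width: 40.3
grasp_force: 30.0
```

```bash
python3 g.py 426.5 -328.7 75.4 11.7
python3 - <<'E'
from h import *
a=[]
for c,w in(("top",(300,120,120)),("side",(250,80,100))):
    im=ctrl.get_image(c);a.append(cv2.resize(im["pixels"][w[1]:w[1]+w[2],w[0]:w[0]+w[2]],(400,400),interpolation=cv2.INTER_CUBIC))
    print(c,proj(im,[426.5,-328.7,80]),proj(im,[426.5,-328.7,60]))
cv2.imwrite("pics/c2.png",cv2.hconcat(a))
E
```

```text
t 9.35 pos [ 426.935 -329.86   101.118] w 40.3 TURN [ 0.001 -0.001  0.   ] then SHIFT [-0.004 -0.024  0.514]
top (np.float64(384.8069301393813), np.float64(214.4281473669102)) (np.float64(382.31903983167865), np.float64(214.54082518094538))
side (np.float64(315.23622397836283), np.float64(130.51189646876082)) (np.float64(314.6271144314029), np.float64(134.78967346496398))
```

View pics/c2.png

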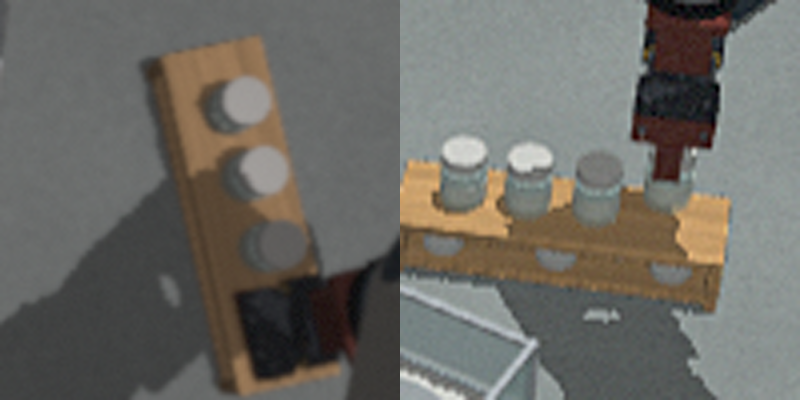

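The held jar hangs just above the free place at side px (317,127), in line with the row. Lowering gently.

{"fn": "apply_moves", "kwargs": {"targets": [[-0.6,[0,-0.02,0.16],[0,0,0]],[-0.6,[0,0,0.16],[0,0,0]],[-0.6,[0,0,0.1],[0,0,0]],[-0.6,[0,0,0.03],[0,0,0]],[-0.6,[0,0,0],[0,0,0]]]}}

```text
t: 10.07
ee_pos: [426.1, -328.8, 77.7]
orientation: [-3.125, -0.32, 0.0]
ft_force: [-0.4, 1.4, -1.3]
width: 40.3
grasp_force: 30.0
```

{"fn": "apply_moves", "kwargs": {"targets": [[-0.6,[0,0,0.02],[0,0,0]],[-0.6,[0,0,0.02],[0,0,0]],[-0.6,[0,0,0],[0,0,0]]]}}

```text
t: 10.45
ee_pos: [426.1, -328.8, 75.9]
orientation: [-3.125, -0.321, 0.0]
ft_force: [-0.1, -0.0, -1.3]
width: 40.3
grasp_force: 30.0
```

{"fn": "apply_moves", "kwargs": {"targets": [[-0.6,[0,0,0.01],[0,0,0]],[-0.6,[0,0,0],[0,0,0]]]}}

```text
t: 10.7
ee_pos: [426.2, -328.8, 75.4]
orientation: [3.125, 0.321, 0.0]
ft_force: [0.8, -1.1, -1.3]
width: 40.2
grasp_force: 30.0
```

{"fn": "apply_moves", "kwargs": {"targets": [[-0.6,[0,0,0.01],[0,0,0]],[-0.6,[0,0,0],[0,0,0]]]}}

```text
t: 10.95
ee_pos: [426.3, -328.8, 75.3]
orientation: [3.125, 0.32, 0.001]
ft_force: [-1.1, 0.8, 3.9]
width: 40.2
grasp_force: 30.0
```

Contact. Release and rise.

{"fn": "apply_moves", "kwargs": {"targets": [[0.1,[0,0,0],[0,0,0]],[0.1,[0,0,0],[0,0,0]],[1,[0,0,0],[0,0,0]],[1,[0,0,0],[0,0,0]],[1,[0,0,0],[0,0,0]]]}}

```text
t: 11.58
ee_pos: [426.1, -328.8, 74.8]
orientation: [-3.125, -0.32, 0.0]
ft_force: [-0.4, 0.0, -0.7]
width: 74.8
grasp_force: 0.0
```

{"fn": "apply_moves", "kwargs": {"targets": [[1,[0,0,-0.2],[0,0,0]],[1,[0,0,-0.5],[0,0,0]],[1,[0,0,-0.6],[0,0,0]],[1,[0,0,-0.7],[0,0,0]],[1,[0,0,-0.6],[0,0,0]],[1,[0,0,0],[0,0,0.07]],[1,[0,0,0],[0,0,0.06]],[1,[0,0,0],[0,0,0]]]}}

```text
t: 12.58
ee_pos: [426.2, -328.8, 205.6]
orientation: [3.141, 0.002, 0.001]
ft_force: [-0.2, -0.6, 0.1]
width: 87.9
grasp_force: 0.0
```

```bash
python3 g.py 489 302.3 205 0
```

```text
t 12.575 pos [ 426.156 -328.829  205.583] w 87.9 TURN [ 0.    -0.     0.001] then SHIFT [  1.257 -12.623   0.012]
```

{"fn": "apply_moves", "kwargs": {"targets": [[1,[0.04,-0.4,0],[0,0,0]],[1,[0.09,-0.9,0],[0,0,0]],[1,[0.1,-1,0],[0,0,0]],[1,[0.1,-1,0],[0,0,0]],[1,[0.1,-1,0],[0,0,0]],[1,[0.1,-1,0],[0,0,0]],[1,[0.1,-1,0],[0,0,0]],[1,[0.1,-1,0],[0,0,0]]]}}

```text
t: 13.58
ee_pos: [461.7, 38.7, 205.0]
orientation: [-3.141, -0.003, 0.0]
ft_force: [0.6, -0.7, -0.3]
width: 88.1
grasp_force: 0.0
```

{"fn": "apply_moves", "kwargs": {"targets": [[1,[0.1,-1,0],[0,0,0]],[1,[0.1,-1,0],[0,0,0]],[1,[0.1,-1,0],[0,0,0]],[1,[0.1,-1,0],[0,0,0]],[1,[0.1,-0.9,0],[0,0,0]],[1,[0.04,-0.4,0],[0,0,0]],[1,[0,0,0],[0,0,0]],[1,[0,0,0],[0,0,0]]]}}

```text
t: 14.58
ee_pos: [488.9, 300.1, 204.7]
orientation: [3.141, 0.0, -0.001]
ft_force: [0.0, -0.5, -0.4]
width: 87.7
grasp_force: 0.0
```

```bash
python3 g.py 489 302.3 17 0
cat > d.py <<'E'
from h import *
from c import *
P=J|dict(placed=(426.3,-329,60))
T=None
for c in("top","side"):
    im=ctrl.get_image(c);cv2.imwrite(f"pics/{c}3.png",im["pixels"])
    for l in("next_jar","row_jar_1"):
      for m in ctrl.masks_of(l,c):
        ys,xs=np.nonzero(m["region"]);q=np.array([xs.mean(),ys.mean()])
        for n,p in P.items():
          if n!="weighed" and np.linalg.norm(q-sil(im,p,W)[0])<6:
            print(c,n,round(m["score"],2),least_squares(lambda x:sil(im,[*x,p[2]],W)[0]-q,p[:2]).x,len(xs),int(sil(im,p,W)[1]))
    for l,z in(("pan_centre",85),("shield_rim",150)): print(c,l,[(round(r["score"],2),atz(im,r["xy"],z)[:2]) for r in ctrl.pinpoint(l,c)])
a=cv2.imread("pics/top3.png")[110:230,210:330];b=cv2.imread("pics/side3.png")[100:260,170:330]
r=lambda i:cv2.resize(i,(400,400),interpolation=cv2.INTER_CUBIC)
s=cv2.imread("pics/side3.png")[85:155,250:350];t=cv2.imread("pics/top3.png")[130:240,330:430]
cv2.imwrite("pics/c3.png",cv2.vconcat([cv2.hconcat([r(a),r(b)]),cv2.hconcat([cv2.resize(t,(400,200)),cv2.resize(s,(400,200))])]))
E
python3 d.py
```

```text
t 14.575 pos [488.893 300.053 204.702] w 87.7 TURN [0.    0.001 0.   ] then SHIFT [ 0.002 -0.045  3.754]
top r3 0.72 [ 485.4 -319.2] 282 276
top r2 0.68 [ 544.7 -302.4] 223 274
top r1 0.67 [ 602.1 -294.3] 288 274
top pan_centre [(0.82, array([556.9,  12.8]))]
top shield_rim [(0.93, array([564. ,   8.6]))]
side next 0.71 [486.7 303.7] 350 305
side pan_centre [(0.92, array([554.9,  29.9]))]
side shield_rim [(0.83, array([558.7,  13.8]))]
```

View pics/c3.png

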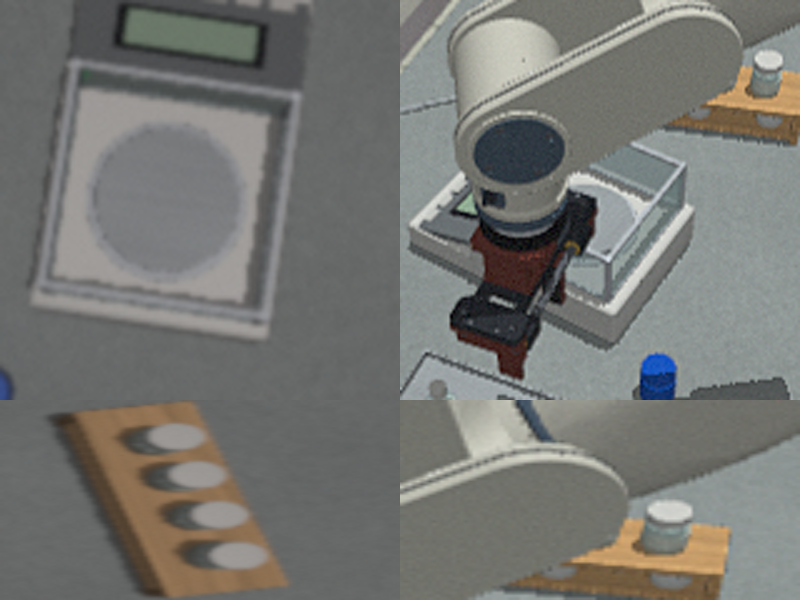

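The pan is empty and its disc centre is at top px (259,169). The placed jar stands fourth in line on the shelf, with even gaps by eye. Next I measure the pan and the spacing.

```bash
cat > e.py <<'E'
from c import *
im=ctrl.get_image("top")
P=dict(r1=J["r1"],r2=J["r2"],r3=J["r3"],placed=(426.3,-329,60));g=im["pixels"].min(2).astype(float);R={}
for n,p in P.items():
    cf,_=sil(im,p,F);lv=np.median(g[int(cf[1])-2:int(cf[1])+3,int(cf[0])-2:int(cf[0])+3])
    l=cv2.connectedComponentsWithStats((g>lv-14).astype(np.uint8));k=l[1][int(cf[1]),int(cf[0])]
    R[n]=least_squares(lambda x:sil(im,[*x,60],F)[0]-l[3][k],p[:2]).x;print(n,R[n],l[2][k,4])
u=(R["r1"]-R["r3"])/120;print("gaps",[(R[a]-R[b])@u/np.linalg.norm(u) for a,b in(("r1","r2"),("r2","r3"),("r3","placed"))],"slot",R["r3"]-60*u/np.linalg.norm(u), np.degrees(np.arctan2(u[1],u[0])))
# pan: ellipse fit of boundary gray->white along rays
sm=cv2.GaussianBlur(g,(0,0),0.7);c=np.array([259.2,169.3])
pts=[]
for a in np.linspace(0,2*np.pi,72,endpoint=False):
    rr=np.arange(16,28,.25);xy=c[:,None]+np.array([np.cos(a),np.sin(a)])[:,None]*rr
    v=cv2.remap(sm.astype(np.float32),xy[0][None].astype(np.float32),xy[1][None].astype(np.float32),1)[0];d=np.diff(v)
    pts.append(xy[:,np.argmax(d)])
w=np.array([atz(im,p,85)[:2] for p in pts])
f=least_squares(lambda x:np.hypot(*(w-x[:2]).T)-x[2],[557,18,60],loss="soft_l1").x;print("pan",f,np.std(np.hypot(*(w-f[:2]).T)))
# rim outer corners from crop (scale .3)
for z,C in((150,((70,63),(299,91),(267,322),(37,291))),): print([atz(im,(210+.3*a-.35,110+.3*b-.35),z)[:2] for a,b in C])
E
python3 e.py
```

```text
r1 [ 603.1 -294. ] 134
r2 [ 545.4 -305.3] 141
r3 [ 484.9 -317.9] 135
placed [ 424.  -328.1] 138
gaps [np.float64(58.7357419277469), np.float64(61.82220983580294), np.float64(61.72652301956337)] slot [ 426.1 -329.8] 11.450037182963518
pan [558.8  19.7  61.4] 1.5922476765612879
[array([658.8,  95. ]), array([633.7, -85.1]), array([452.1, -55. ]), array([479.4, 123.2])]
```

{"fn": "apply_moves", "kwargs": {"targets": [[1,[0,-0.03,0.5],[0,0,0]],[1,[0,0,0.6],[0,0,0]],[1,[0,0,0.6],[0,0,0]],[1,[0,0,0.6],[0,0,0]],[1,[0,0,0.3],[0,0,0]],[1,[0,0,0],[0,0,0]],[1,[0,0,0],[0,0,0]]]}}

```text
t: 16.0
ee_pos: [490.2, 303.2, 75.9]
orientation: [-3.141, -0.0, -0.002]
ft_force: [0.6, 0.6, 0.5]
width: 87.5
grasp_force: 0.0
```

```bash
python3 g.py 488.8 302.3 17 0
```

```text
t 16.0 pos [490.213 303.204  75.876] w 87.5 TURN [-0.001 -0.001  0.   ] then SHIFT [-0.028  0.018  1.178]
```

{"fn": "apply_moves", "kwargs": {"targets": [[1,[-0.02,0.02,0.4],[0,0,0]],[1,[0,0,0.4],[0,0,0]],[1,[0,0,0.25],[0,0,0]],[1,[0,0,0.12],[0,0,0]],[1,[0,0,0],[0,0,0]],[1,[0,0,0],[0,0,0]]]}}

```text
t: 16.75
ee_pos: [488.9, 302.0, 17.0]
orientation: [-3.141, -0.0, -0.001]
ft_force: [-0.3, 0.3, 0.0]
width: 87.5
grasp_force: 0.0
```

{"fn": "apply_moves", "kwargs": {"targets": [[-0.2,[0,0,0],[0,0,0]],[-0.2,[0,0,0],[0,0,0]],[-0.2,[0,0,0],[0,0,0]],[-0.6,[0,0,0],[0,0,0]],[-0.6,[0,0,0],[0,0,0]],[-0.6,[0,0,0],[0,0,0]]]}}

```text
t: 17.5
ee_pos: [488.4, 301.7, 16.4]
orientation: [3.142, 0.0, -0.0]
ft_force: [-0.7, 0.2, 0.5]
width: 40.5
grasp_force: 30.0
```

```bash
python3 g.py 489 302.3 210 -9.5
```

```text
t 17.5 pos [488.444 301.698  16.35 ] w 40.5 TURN [0.    0.    0.106] then SHIFT [ 0.009 -0.014 -3.873]
```

{"fn": "apply_moves", "kwargs": {"targets": [[-0.6,[0,0,-0.2],[0,0,0]],[-0.6,[0,0,-0.5],[0,0,0]],[-0.6,[0,0,-0.7],[0,0,0]],[-0.6,[0,0,-0.8],[0,0,0]],[-0.6,[0,0,-0.8],[0,0,0]],[-0.6,[0,0,-0.7],[0,0,0]],[-0.6,[0,0,-0.25],[0,0,0.05]],[-0.6,[0,0,0],[0,0,0.056]]]}}

```text
t: 18.5
ee_pos: [489.0, 302.1, 216.1]
orientation: [-3.129, 0.265, -0.004]
ft_force: [-0.9, -0.7, -1.9]
width: 40.4
grasp_force: 30.0
```

```bash
python3 g.py 557.5 19.5 214 -9.5
python3 - <<'E'
from h import *
im=ctrl.get_image("side");cv2.imwrite("pics/s4.png",cv2.resize(im["pixels"][190:350,150:310],(600,600),interpolation=cv2.INTER_CUBIC))
E
```

```text
t 18.5 pos [489.038 302.082 216.054] w 40.4 TURN [-0.001 -0.001 -0.002] then SHIFT [2.283 5.348 0.041]
```

View pics/s4.png

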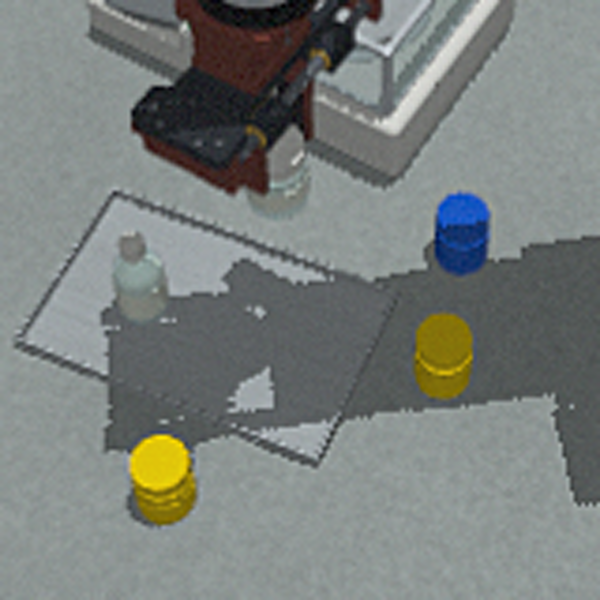

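The jar is held upright at about full px (225,240). The bottle and look-alikes are undisturbed.

{"fn": "apply_moves", "kwargs": {"targets": [[-0.6,[0.1,0.25,0],[0,0,0]],[-0.6,[0.25,0.6,0],[0,0,0]],[-0.6,[0.37,0.86,0],[0,0,0]],[-0.6,[0.37,0.86,0],[0,0,0]],[-0.6,[0.37,0.86,0],[0,0,0]],[-0.6,[0.37,0.86,0],[0,0,0]],[-0.6,[0.25,0.6,0],[0,0,0]],[-0.6,[0.2,0.46,0],[0,0,0]]]}}

```text
t: 19.55
ee_pos: [556.2, 16.7, 213.7]
orientation: [3.13, -0.26, -0.001]
ft_force: [0.6, 0.6, -0.5]
width: 40.4
grasp_force: 30.0
```

{"fn": "apply_moves", "kwargs": {"targets": [[-0.6,[0,0,0],[0,0,0]],[-0.6,[0,0,0],[0,0,0]]]}}

```text
t: 19.8
ee_pos: [556.1, 19.1, 213.7]
orientation: [-3.131, 0.26, 0.001]
ft_force: [0.4, 0.7, -0.7]
width: 40.0
grasp_force: 30.0
```

```bash
python3 g.py 557.5 19.5 109.8 -9.5
```

```text
t 19.8 pos [556.105  19.102 213.677] w 40.0 TURN [-0.  0. -0.] then SHIFT [ 0.026 -0.012  2.078]
```

{"fn": "apply_moves", "kwargs": {"targets": [[-0.6,[0.02,-0.01,0.3],[0,0,0]],[-0.6,[0,0,0.5],[0,0,0]],[-0.6,[0,0,0.5],[0,0,0]],[-0.6,[0,0,0.4],[0,0,0]],[-0.6,[0,0,0.25],[0,0,0]],[-0.6,[0,0,0.1],[0,0,0]],[-0.6,[0,0,0],[0,0,0]],[-0.6,[0,0,0],[0,0,0]]]}}

```text
t: 20.8
ee_pos: [558.3, 19.5, 112.0]
orientation: [-3.131, 0.261, -0.002]
ft_force: [0.0, 0.2, -0.7]
width: 40.2
grasp_force: 30.0
```

```bash
python3 g.py 557.5 19.5 109.8 -9.5
python3 - <<'E'
from c import *
im=ctrl.get_image("side");a=im["pixels"];b=a.copy();h=lambda z:[tuple(np.int32(np.round(proj(im,[557.5+21*np.cos(t),19.5+21*np.sin(t),z]))) ) for t in np.linspace(0,6.28,60)]
B=cv2.resize(a[110:240,170:305],(540,520),interpolation=cv2.INTER_CUBIC)
for z in (95,):
    for t in np.linspace(0,6.28,60):
        p=np.array(proj(im,[557.5+21*np.cos(t),19.5+21*np.sin(t),z]));q=((p-[170,110]+.5)*4).astype(int);cv2.circle(B,tuple(map(int,q)),1,(0,0,255),-1)
cv2.imwrite("pics/s5.png",B)
E
```

```text
t 20.8 pos [558.251  19.456 112.049] w 40.2 TURN [-0.    -0.001 -0.   ] then SHIFT [-0.015  0.002  0.045]
```

View pics/s5.png

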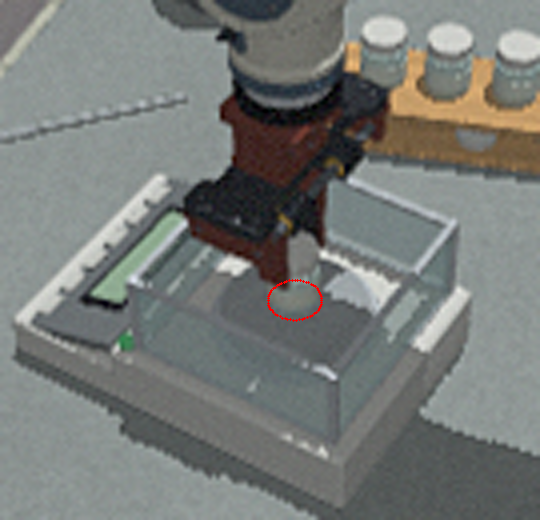

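The jar hangs inside the shield at full px (243,183), centred over the pan and clear of it, within the predicted outline. A last 1.5 mm down.

{"fn": "apply_moves", "kwargs": {"targets": [[-0.6,[0,0,0.03],[0,0,0]],[-0.6,[0,0,0],[0,0,0]],[-0.6,[0,0,0],[0,0,0]],[-0.6,[0,0,0],[0,0,0]],[-0.6,[0,0,0],[0,0,0]]]}}

```text
t: 21.48
ee_pos: [557.7, 19.4, 109.9]
orientation: [-3.131, 0.261, -0.0]
ft_force: [0.1, -0.9, -2.1]
width: 40.3
grasp_force: 30.0
```

```bash
python3 g.py 557.5 19.5 109.8 -9.5
```

```text
t 21.475 pos [557.713  19.404 109.893] w 40.3 TURN [-0. -0. -0.] then SHIFT [-0.005 -0.001  0.002]
```

```bash
python3 -c "
from workcell import ctrl
print(ctrl.close_job())"
```

```text
the job is handed in; nothing more can be done
None
```

I set the weighed jar on the shelf in line with the row, measured about 62 mm from its neighbour (60 mm nominal), and am holding the next jar upright and centred about 10 mm above the empty pan; the job is handed in at about 21.5 s.

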